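# Unlock the spring clamp and hold it open at the mark

### The job

The spring clamp on the bench is locked shut: lift the orange lock link straight up off its two pins and lay it flat in the white tray, without dropping it. Then pull the clamp's black upright grip back against its spring until the red pointer stands at the green mark, and keep it there: finish while still holding the grip, so that a bottle can be put between the jaws. Leave the green mark where it is set and do not disturb the three small bottles standing round the clamp.

Things in the scene. Friction and masses are not known exactly. Their poses are not given: they have to be found in the camera images.
- clamp: the fixed spring clamp, bolted to the bench: aluminium base plate 245 x 120 x 10 mm with blue jaws and a front plate. Origin on the bench in the base's middle across, 140 mm behind its front end and 105 mm before its rear end. Own x runs along the slide, from the front plate to the fixed jaw; the grip is pulled towards -x. Own y is to the left of that, z up. The tops of both closed blue jaws are 45 mm above the bench, the deck under the grip 40 mm
- link: the loose orange lock link, 55 to 115 g: a plate 72 x 28 x 8 mm (long along its own x) with two 12 mm through holes 44 mm apart, and an upright handle on its middle. Origin in the middle of the plate's underside, z up. At the start it lies on the jaw tops (45 mm above the bench), its x along the clamp's x, with an 8 mm steel pin through each hole; the pins stand 22 mm above the jaw tops, so it must rise more than 22 mm to come free. While it is on, the jaw cannot be pulled
- link_handle (a point): point in the middle of the link, 26 mm above its underside (so about 71 mm above the bench at the start). The handle there is a block 24 mm long (own x), 12 mm thick (own y), rising from 8 to 45 mm above the underside
- tray: the fixed white open tray, outside 100 mm (own x) x 150 mm (own y) x 20 mm high, walls and floor 4 mm thick. Origin in the middle of its underside, on the bench. A link laid in it has its underside 4 mm above the bench
- grip (a point): point on the upright black grip of the sliding jaw, 20 mm below its top, 80 mm above the bench. The grip is a block 16 mm (clamp's x) x 28 mm (clamp's y), rising from the deck at 40 mm to 100 mm above the bench; it moves with the jaw. It can be pinched from above either way; fingers closing along the clamp's x hook it. With the jaw shut, the link's nearer pin stands 68 mm from it towards the clamp's +x, its top 67 mm above the bench
- jaw (a joint): how far the sliding jaw is pulled out, m: 0 = shut, 0.060 = end stop. It moves along the clamp's -x. The spring always pulls it shut again: about 4 N at 0, 9.5 N at 0.045
- mark (a joint): where the green mark is set on the scale, in m of jaw travel: the pointer stands exactly at the mark when the jaw value equals this value. Between 0.032 and 0.050. It stays put unless pushed
- pointer (a point): tip of the red pointer on the left side (+y) of the sliding jaw, 36 mm above the bench; moves with the jaw
- mark_line (a point): top of the upright 3 mm thick green blade of the mark, on the left edge of the base, 33 mm above the bench
- lock_seat (a point): fixed point of the clamp, midway between its two pins with the jaw shut, where the link's handle point is at the start
- dropper_black: loose brown dropper bottle with a black top, 30 mm across, 89 mm tall; origin at the middle of its underside. Bystander
- dropper_red: loose brown dropper bottle with a red top, 30 mm across, 89 mm tall; origin at the middle of its underside. Bystander
- amber: loose brown bottle with a white cap, 45 mm across, 91 mm tall; origin at the middle of its underside. Bystander
Not all that is in view belongs to the job. Of the things shaped like the link, the orange one is meant.

How it is judged (in metres and radians):
On the way, in this order (a step that is already met when the one before it is completed fails the run):
1. the lock link is lifted off both pins in the gripper (z of link_handle in the frame of clamp above 0.096 m and contact force between the fingers and link above 0.5 N), for 0.1 s.
2. the lock link lies flat in the tray, let go (x of link_handle in the frame of tray between -0.04 and 0.04 m and y of link_handle in the frame of tray between -0.065 and 0.065 m and z of link_handle in the frame of tray below 0.04 m and angle between link_handle's own z axis and vertical below 0.12 rad and contact force between the fingers and link below 0.05 N and linear speed of link below 0.02 m/s), for 0.2 s.
3. the grip is held with the red pointer at the green mark (x of pointer in the frame of mark_line between -0.005 and 0.005 m and value of joint jaw above 0.025 m and contact force between the fingers and jaw above 2 N), for 0.5 s.
At the end, for the whole second after the job is handed in: The fingers hold the grip (more than 2 N on the sliding jaw) with the pointer within 5 mm of the mark along the slide and the jaw still (under 10 mm/s); the link lies flat (within 0.12 rad), let go and at rest in the tray, its middle within 40 mm (tray x) and 65 mm (tray y) of the tray's middle (all of step 2 and all of step 3 and velocity of joint jaw between -0.01 and 0.01 m/s); the arm keeps its last pose, push and grip.
It fails at once if the lock link is dropped: let go more than 25 mm above the tray floor, away from its pins (height (world z) of link_handle above 0.058 m and horizontal distance between link_handle and lock_seat above 0.03 m and contact force between the fingers and link below 0.02 N).
It fails at once if the green mark is shifted by more than 3 mm (distance of mark_line from where it was at the start of the episode above 0.003 m).
It fails at once if a bystander bottle is shifted by more than 20 mm or tipped (distance of any of dropper_black, dropper_red, amber from where it was at the start of the episode above 0.02 m or angle between any of dropper_black, dropper_red, amber's own z axis and vertical above 0.35 rad).
It also fails if it takes over 53 s, if anything falls off the work surface, if the arm or the gripper's body presses on something with over 40 N, if the wrist force passes 120 N, or if a joint passes its speed limit or range.

### The arm

A 7-joint arm with a two-finger parallel gripper is mounted at the origin on a cart in front of the work surface, level with it; the furniture and walls round the work are solid. World frame = base frame: x ahead of the robot, y to its left, z up, the work surface at z = 0. Lengths are in m, angles in degrees, forces in N, time in s.
With the tool pointing down it reaches from about 0.35 to 0.775 m from the base axis. Payload 3.1 kg.
Tool frame: the origin (TCP) lies on the centre line of the jaws, within the pads' length; the fingertips stand 17 mm ahead of it and the grasp point (between the pads) lies 2 mm behind it (robot.tip_reach is the distance from the TCP to the fingertips, in m); z points along the fingers, y is the line along which they close (so a half turn about z gives the same grasp; the last joint's range is limited). The gripper opens to 85 mm and grips with 20 to 120 N. Pads are 22 mm wide; open, the fingers measure 114 mm over their backs; the gripper's body (76 mm by 85 mm) begins 54 mm behind the grasp point. The pads swing forward as they close: fully open they stand 13 mm farther back than shut.
Start: joints at [61.725, 17.813, 0.802, 86.603, -0.252, 75.585, -1.558], TCP at [0.24, -0.495, 0.248] pointing down, gripper open.
Joint ranges: [-154.91, 154.91], [-16.99, 109.72], [-72.82, 74.43], [7.12, 147.25], [-82.49, 262.49], [11.32, 116.49], [-174.64, 174.64]. Speed limits (degrees/s): [159.86, 159.86, 180, 180, 180, 180, 180].

### API

Orientations are given as [roll, pitch, yaw] about the fixed x, y, z axes, in that order (R = Rz(yaw) Ry(pitch) Rx(roll)).
In Python, from station import robot, fingers, vision, workorder, recognise gives the robot as it stands. Calls block until the motion is done:
- robot.move_to(position, orientation): joint-space move of the TCP to a pose.
- robot.line_to(position, orientation=None, velocity=0.15, f_stop=None): straight line of the TCP; orientation=None keeps the orientation; velocity is the mean speed in m/s. With f_stop (N) it stops when the force on the tool has changed by that much, and returns True; else False.
- robot.move_j(angles): joint-space move.
- fingers.gripper_to(opening, force=None): opening from 0.0 (shut) to 1.0 (fully open); force is the grip in N (None keeps the last); returns when the fingers have stopped.
- robot.pause(seconds).
- robot.inverse_kinematics(position, orientation): joint angles nearest the present ones, or None.
- vision.grab_frame(name): name is "scene" or "top"; returns the picture (384x512x3 uint8, red, green, blue); there is no depth.
- vision.calibration(name): a dict with "mtx" (3x3 intrinsics, pixels), "extrinsics" (4x4, takes a point from world to camera coordinates). Camera axes: x right, y up, looking along -z (the intrinsics and any distortion apply to the point x, -y, -z); pixel columns grow to the right and rows downward; lengths in m; the calibration is good to about 2 mm. A picture is of the moment at which its call begins. calibration takes no time and is no camera call.
A pose or a line that the arm cannot do raises robot.PlanningError and nothing moves.
- workorder.close_job(): hands the job in; it is judged then, once.
Trained networks look in the newest picture that a camera, given by its name, has taken for a name from the list of things; names that differ only in an ending like _2 or _b are one class to them, and where a whole thing is asked for, a point or a joint stands for the part that bears it (a point fixed in the world has none). Each returns a list of dicts, best first, with "p" (0 to 1); they miss things now and then, are a little off and sometimes report something else, mostly with a low value. They report only what shows in the picture. A call takes as long as a camera call. They do not tell look-alikes from the thing itself.
- recognise(label, camera): "rect" ([centre column, centre row, width, height] in pixels, round what is visible of it).
Readings, each from a call of its own:
- robot.current_time_s(): time.
- robot.current_joint_positions(): joint angles.
- robot.current_dq(): joint speeds.
- robot.current_joint_torque(): joint torques, N m.
- robot.current_tool_pos(): TCP position.
- robot.current_eef_rot(): TCP orientation.
- robot.current_contact_force(): force on the tool from outside, world axes, zero at the start.
- robot.current_torque(): the same for the moment, N m.
- robot.current_finger_gap(): opening from 0.0 (shut) to 1.0 (fully open).
- robot.current_gripper_force(): force on a finger pad.
Only numpy, scipy, OpenCV 4.12 (cv2) and the standard library are available. Lean on these libraries where they do the work, as an engineer would, in place of code of your own. Each camera call takes 0.05 s, during which the arm holds its last target. There are 200 camera calls.

## Working session

There is one attempt and no reset: what is moved stays moved. The work goes in short steps, each a Python script; the robot and the scene stay as the last script left them, time stands still between calls to the robot, and variables do not carry over. Pictures are saved under pics/ and viewed, at most 10 in all, crops included, and the job is handed in when it is done.

```bash
mkdir -p pics
python3 - <<'E'
from station import robot, vision, recognise
import cv2,numpy as np
ims=[]
for c in ("scene","top"):
    im=vision.grab_frame(c); cv2.imwrite(f"pics/{c}0.png",im[:,:,::-1])
    k=vision.calibration(c); print(c,np.round(k["mtx"],1).tolist(),np.round(k["extrinsics"],3).tolist(),[x for x in k if x not in("mtx","extrinsics")])
    for l in ("link","tray","clamp","grip","pointer","mark_line","dropper_black","dropper_red","amber"):
        print(l,[(np.round(d["rect"]).astype(int).tolist(),round(d["p"],2)) for d in recognise(l,c)][:4])
print(robot.current_time_s())
E
```

```text
scene [[413.3, 0.0, 252.2], [0.0, 413.3, 192.9], [0.0, 0.0, 1.0]] [[0.759, -0.651, -0.012, -0.602], [0.277, 0.308, 0.91, -0.134], [-0.589, -0.694, 0.414, -1.198], [0.0, 0.0, 0.0, 1.0]] []
link [([335, 270, 23, 20], 0.81), ([259, 193, 26, 18], 0.57)]
tray [([169, 191, 42, 25], 0.97), ([245, 203, 36, 25], 0.19)]
clamp [([237, 210, 82, 43], 0.87), ([245, 203, 36, 26], 0.44)]
grip [([245, 202, 33, 29], 0.88)]
pointer [([244, 204, 38, 28], 0.68)]
mark_line []
dropper_black []
dropper_red []
amber [([222, 237, 20, 35], 0.64)]
top [[473.4, 0.0, 253.7], [0.0, 473.4, 189.1], [0.0, 0.0, 1.0]] [[-0.021, -1.0, 0.007, -0.254], [0.989, -0.02, 0.149, -0.576], [-0.149, 0.01, 0.989, -1.592], [0.0, 0.0, 0.0, 1.0]] []
link [([258, 186, 14, 22], 0.63), ([364, 214, 20, 14], 0.55)]
tray [([168, 235, 48, 38], 0.89), ([252, 199, 28, 29], 0.19)]
clamp [([251, 209, 48, 75], 0.77)]
grip [([251, 203, 21, 31], 0.82)]
pointer [([253, 202, 22, 29], 0.76), ([293, 254, 16, 11], 0.69)]
mark_line []
dropper_black [([245, 141, 9, 9], 0.44)]
dropper_red [([296, 152, 7, 9], 0.56)]
amber [([294, 254, 16, 11], 0.65)]
1.0
```

View pics/scene0.png

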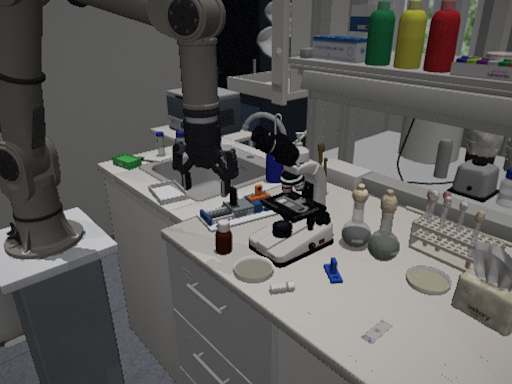

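View pics/top0.png

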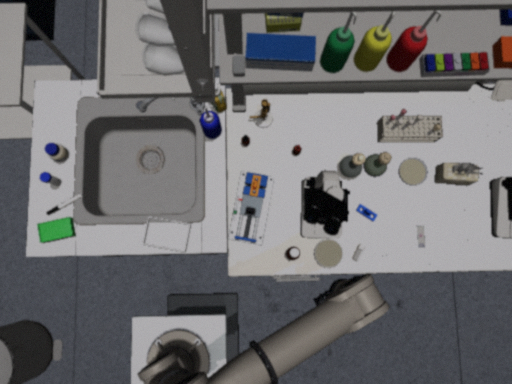

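The lookalikes for the link are the orange one (top 258,186 / scene 259,193) and the blue one (top 366,212 / scene 334,270). I choose the orange one, on the clamp at top (252,207). The tray is at top (167,235), amber at (293,254), dropper black at (245,141) and dropper red at (296,150). I'll check with a close crop.

```bash
cat > h.py <<'E'
import numpy as np,cv2
from station import robot,fingers,vision,recognise,workorder
def px(c,u,v,z):
    k=vision.calibration(c);M=np.array(k["mtx"]);E=np.array(k["extrinsics"])
    d=np.array([(u-M[0,2])/M[0,0],-(v-M[1,2])/M[1,1],-1]);R=E[:3,:3]
    o=-R.T@E[:3,3];d=R.T@d
    return o+d*(z-o[2])/d[2]
def proj(c,p):
    k=vision.calibration(c);M=np.array(k["mtx"]);E=np.array(k["extrinsics"])
    q=E[:3,:3]@np.array(p)+E[:3,3];return M[0,0]*q[0]/-q[2]+M[0,2],M[1,1]*-q[1]/-q[2]+M[1,2]
def crop(c,u0,v0,u1,v1,s,im=None):
    im=vision.grab_frame(c) if im is None else im
    return cv2.resize(im[v0:v1,u0:u1],None,fx=s,fy=s,interpolation=cv2.INTER_CUBIC)[:,:,::-1]
E
python3 - <<'E'
from h import *
a=crop("top",225,165,280,250,7); b=crop("scene",190,175,280,235,4.6)
h=max(a.shape[0],b.shape[0]); f=lambda x:np.vstack([x,np.zeros((h-x.shape[0],x.shape[1],3),np.uint8)])
cv2.imwrite("pics/c1.png",np.hstack([f(a),f(b)])); print(a.shape,b.shape)
print("link",px("top",258,186,.08),"tray",px("top",167,235,.01),"scene",px("scene",169,191,.01))
for n,c,u,v in(("amber","top",293,254),("black","top",245,141),("red","top",296,150)):print(n,px(c,u,v,.08))
E
```

```text
(595, 385, 3) (276, 414, 3)
link [ 0.57603243 -0.27990205  0.08      ] tray [0.42107716 0.03861828 0.01      ] scene [0.43435809 0.03766076 0.01      ]
amber [ 0.34579788 -0.39073491  0.08      ]
black [ 0.73316724 -0.23878445  0.08      ]
red [ 0.69817513 -0.4127505   0.08      ]
```

View pics/c1.png

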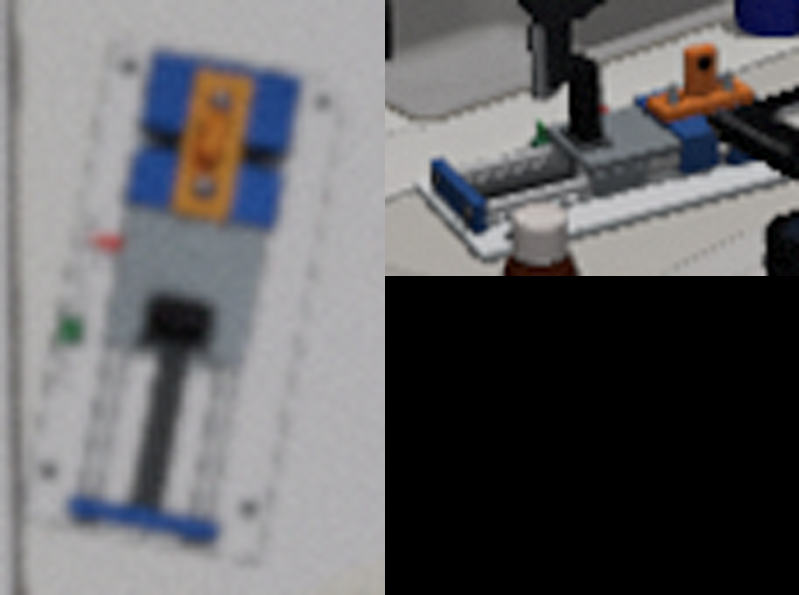

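The crop shows the orange link with its handle on two pins (crop pixels 219,98 and 203,188). The grip top is near (180,320), the red pointer near (93,240) and the green blade near (70,328).

Run:
```python
from h import *
q=lambda x,y,z:px("top",(x+.5)/7-.5+225,(y+.5)/7-.5+165,z)
P=dict(pin1=q(219,98,.067),pin2=q(203,188,.067),grip=q(180,320,.1),red=q(93,240,.036),green=q(70,328,.033))
B=[q(*b,.01) for b in((130,66),(322,101),(48,470),(248,508))]
for k,v in P.items(): print(k,v.round(4))
d=(B[0]+B[1]-B[2]-B[3]);l=B[0]+B[2]-B[1]-B[3]
print("yaw",np.degrees(np.arctan2(d[1],d[0])),np.degrees(np.arctan2(-l[0],l[1])))
d=P["pin1"]-P["pin2"];print(np.degrees(np.arctan2(d[1],d[0])),np.linalg.norm(d))
m=(P["pin1"]+P["pin2"])/2; d=m-P["grip"];print("grip-mid",np.degrees(np.arctan2(d[1],d[0])),np.linalg.norm(d[:2]), "mid bolts",sum(B)/4)
d=P["red"]-P["green"];print("mark",np.linalg.norm(d[:2]))
t=[px("top",u,v,.02) for u,v in((149,219),(190,222),(186,251),(145,247))];print(np.round(t,3),np.mean(t,0))
print(proj("scene",[.577,-.281,.09]))
# scene handle
print("sceneHandle",px("scene",(700-385)/4.6+190,48/4.6+175,.09))
for x,y,n in((.43,.04,.15),(.577,-.281,.2)):
  for yw in (-6.,84.,-96.,174): print(x,yw,robot.inverse_kinematics([x,y,n],[180,0,yw]))
```

```text
pin1 [ 0.6039 -0.2734  0.067 ]
pin2 [ 0.5597 -0.2647  0.067 ]
grip [ 0.492  -0.2522  0.1   ]
red [ 0.5393 -0.21    0.036 ]
green [ 0.4961 -0.1979  0.033 ]
yaw -11.978691771761282 -11.761596981601167
-11.17113231567914 0.045098731460708676
grip-mid -10.64050183637921 0.09141007066549217 mid bolts [ 0.51931379 -0.25630273  0.01      ]
mark 0.04481535484811858
[[ 0.477  0.1    0.02 ]
 [ 0.464 -0.042  0.02 ]
 [ 0.364 -0.029  0.02 ]
 [ 0.381  0.112  0.02 ]] [0.4215575  0.03514255 0.02      ]
(np.float64(257.78202241353614), np.float64(186.1872804424003))
sceneHandle [ 0.58258226 -0.27799084  0.09      ]
0.43 -6.0 [  22.94036396   11.83111678  -34.62904809  111.38279366    7.80601967
   59.07300174 -111.14584368]
0.43 84.0 [ 26.92471733  12.56920347 -39.35562767 111.26306978   9.23690065
  59.28469172 -22.49945255]
0.43 -96.0 [ 43.89036661  18.47217273 -61.38591422 110.82131276  18.47291772
  61.38182666 148.70581426]
0.43 174 [ 31.37338837  13.58919942 -44.76117919 111.1358417   11.05946261
  59.5959319   65.77607883]
0.577 -6.0 [ 27.65550635  30.41355845  -5.11326078  74.93210742   2.68016589
  74.76988204 -73.46168602]
0.577 84.0 [ 35.43849759  31.4482815  -17.71781311  74.54746211   9.44261577
  75.42107943  11.79538599]
0.577 -96.0 [  17.92828394   30.35718194   10.35980612   75.41345898   -5.40651941
   74.70351993 -157.67721681]
0.577 174 [ 43.27718885  33.58887715 -31.11157284  74.16876075  17.07485753
  76.7950771   96.57284293]
```

Run:
```python
from h import *
fingers.gripper_to(.65,40)
robot.line_to([.35,-.27,.27],velocity=.25)
o=[180,0,-11.7]; x,y=.582,-.270
robot.move_to([x,y,.2],o)
robot.line_to([x,y,.13],o)
im=vision.grab_frame("scene"); a=crop("scene",190,130,310,230,4,im); b=crop("top",225,165,285,225,6)
h=max(a.shape[0],b.shape[0]); f=lambda x:np.vstack([x,np.zeros((h-x.shape[0],x.shape[1],3),np.uint8)])
cv2.imwrite("pics/c2.png",np.hstack([f(a),f(b)])[:600,:800])
print(robot.current_tool_pos(),robot.current_contact_force(),robot.current_time_s())
```

```text
[ 0.58299251 -0.27073485  0.13212781] [-0.49712319 -0.19566492  0.3831092 ] 4.3417
```

View pics/c2.png

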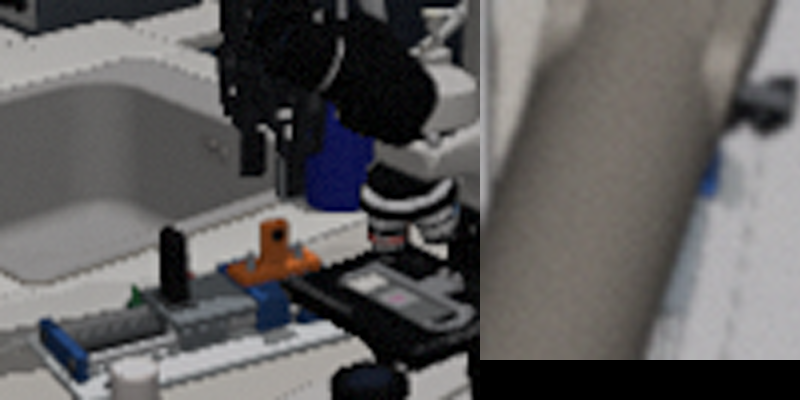

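The open fingers (crop 252,160 and 290,180) straddle the orange handle at (273,235), so I'll go down.

Run:
```python
from h import *
o=[180,0,-11.7]; x,y=.582,-.270
s=robot.line_to([x,y,.074],o,velocity=.08,f_stop=8)
p=robot.current_tool_pos();print(s,p)
fingers.gripper_to(0,40)
robot.pause(.2)
f0=robot.current_contact_force();print("gap",robot.current_finger_gap(),"grip",robot.current_gripper_force(),"F",f0,robot.current_tool_pos(),robot.current_time_s())
```

```text
False [ 0.58244766 -0.27012596  0.07436862]
gap 0.13381323582247714 grip 39.30635333061218 F [-0.489796   -0.38282401  2.82278218] [ 0.58242635 -0.27008492  0.07460348] 5.85
```

Run:
```python
from h import *
o=[180,0,-11.7]; x,y=.582,-.270
s=robot.line_to([x,y,.12],o,velocity=.06,f_stop=15)
print(s,robot.current_tool_pos(),robot.current_contact_force(),robot.current_finger_gap(),robot.current_gripper_force())
if not s:
    robot.line_to([x,y,.19],o,velocity=.15)
    robot.pause(.15)
    print(robot.current_contact_force(),robot.current_finger_gap())
    robot.move_to([.423,.037,.19],[180,0,83.5])
    print(robot.current_contact_force(),robot.current_finger_gap(),robot.current_tool_pos(),robot.current_time_s())
    cv2.imwrite("pics/c3.png",crop("scene",130,130,290,230,4))
```

```text
False [ 0.58162396 -0.26987841  0.11957995] [-0.1660745   0.13418728 -0.76135373] 0.13660788739260252 38.99417459964752
[-0.02829262 -0.30558439 -0.6129059 ] 0.13675983133998426
[ 1.09627654  0.21811458 -0.30833574] 0.13457688635993875 [0.42389465 0.03596593 0.1901854 ] 8.8333
```

View pics/c3.png

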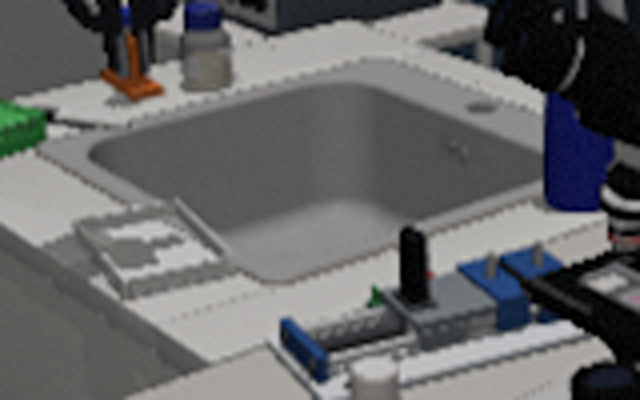

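The link hangs level in the gripper (crop 130,75), both pins are bare, and the tray is at (155,245). I'll lower it with a force stop.

Run:
```python
from h import *
o=[180,0,83.5]; x,y=.425,.037
robot.line_to([x,y,.055],o,velocity=.15)
robot.pause(.1)
s=robot.line_to([x,y,.030],o,velocity=.03,f_stop=4)
p=robot.current_tool_pos();print(s,p,robot.current_contact_force())
if p[2]<.042:
    fingers.gripper_to(.4)
    robot.pause(.3)
    robot.line_to([x,y,.2],o,velocity=.15)
    robot.move_to([.42,-.15,.22],[180,0,83.5])
    cv2.imwrite("pics/c4.png",crop("scene",130,160,290,260,5)); print(robot.current_time_s())
```

```text
True [0.42464946 0.03688913 0.03349206] [-1.97636439 -0.43978517  5.1670649 ]
13.45
```

View pics/c4.png

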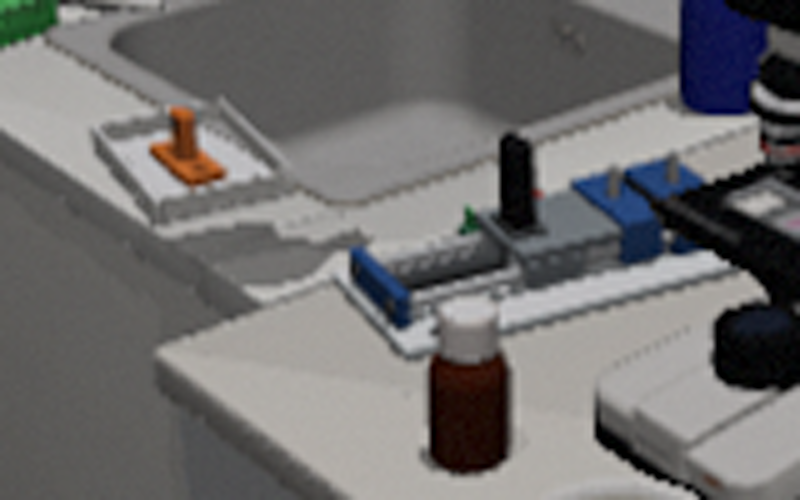

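The link lies flat in the tray (crop 187,150). Next I'll measure mark minus pointer on the first, unobstructed pictures by colour and go for the grip.

Run:
```python
from h import *
ax=np.array([np.cos(np.radians(-11.7)),np.sin(np.radians(-11.7)),0])
for c,roi in(("top",(230,185,250,222)),("scene",(205,185,245,215))):
    im=cv2.imread(f"pics/{c}0.png")[:,:,::-1].astype(float); r,g,b=im[...,0],im[...,1],im[...,2]
    m=np.zeros(r.shape,bool); m[roi[1]:roi[3],roi[0]:roi[2]]=1
    W={}
    for n,w,z in(("red",r-np.maximum(g,b),.036),("green",g-np.maximum(r,b),.03)):
        w=np.where(m&(w>20),w,0); v,u=np.nonzero(w); ww=w[v,u]
        print(c,n,[(a,d,int(e)) for a,d,e in zip(u.tolist(),v.tolist(),ww)])
        p=px(c,(u*ww).sum()/ww.sum(),(v*ww).sum()/ww.sum(),z); W[n]=p; print(p)
    print("along",(W["red"]-W["green"])@ax)
```

```text
top red [(238, 198, 23), (239, 198, 32), (240, 198, 35), (241, 198, 31), (238, 199, 35), (239, 199, 61), (240, 199, 73), (241, 199, 67), (242, 199, 29), (239, 200, 34), (240, 200, 48), (241, 200, 50)]
[ 0.53858045 -0.2171862   0.036     ]
top green [(234, 211, 25), (235, 211, 26), (234, 212, 28), (235, 212, 31)]
[ 0.49608924 -0.19763114  0.03      ]
along 0.04557388628297335
scene red [(236, 198, 32), (237, 198, 55), (238, 198, 33), (237, 199, 31), (238, 199, 24)]
[ 0.54294342 -0.21697127  0.036     ]
scene green [(223, 201, 23), (223, 202, 34), (224, 202, 28), (223, 203, 25), (224, 203, 25), (223, 204, 24), (224, 204, 28), (223, 205, 23), (224, 205, 28)]
[ 0.49480196 -0.20619796  0.03      ]
along 0.049325904043438805
```

Run:
```python
from h import *
o=[180,0,78.3]
fingers.gripper_to(.65,40)
x,y=.4935,-.2510
robot.move_to([x,y,.17],o)
s=robot.line_to([x,y,.077],o,velocity=.1,f_stop=8)
print(s,robot.current_tool_pos())
if not s:
    fingers.gripper_to(0,60); robot.pause(.2)
    print(robot.current_finger_gap(),robot.current_gripper_force(),robot.current_contact_force(),robot.current_tool_pos(),robot.current_time_s())
a=crop("scene",190,150,310,230,3.3); b=crop("top",225,165,285,250,6)
h=max(a.shape[0],b.shape[0]); f=lambda x:np.vstack([x,np.zeros((h-x.shape[0],x.shape[1],3),np.uint8)])
cv2.imwrite("pics/c5.png",np.hstack([f(a),f(b)]))
```

```text
False [ 0.49417957 -0.2511731   0.07777646]
0.1820943149450874 60.17257332801819 [ 5.53161862 -0.95988831  3.20248028] [ 0.49501476 -0.25140613  0.07792021] 16.1083
```

View pics/c5.png

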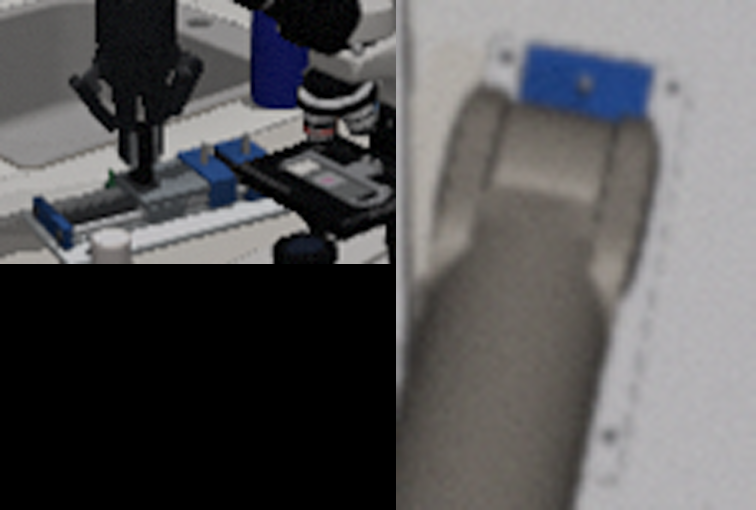

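Run:
```python
from h import *
for z in(.020,.026,.033): print("green",z,np.round(proj("scene",[.4961,-.1978,z]),2))
for z in(.033,.036): print("redtip",z,np.round(proj("scene",[.5393,-.2100,z]),2),np.round(proj("scene",[.5386,-.2172,z]),2))
ax=np.array([np.cos(np.radians(-11.7)),np.sin(np.radians(-11.7)),0])
print("d/along px",np.array(proj("scene",np.array([.4961,-.1978,.03])+.01*ax))-proj("scene",[.4961,-.1978,.03]))
p0=np.array([.49501,-.25141,.0779]); 
fa=[]
for d in(.015,.030,.0445):
    p=p0-d*ax; robot.line_to([*p[:2],.0775],[180,0,78.3],velocity=.05)
    robot.pause(.2); q=robot.current_tool_pos()
    print(d,"travel",(p0-q)@ax,"lat",(q-p0)@[-ax[1],ax[0],0],robot.current_contact_force(),robot.current_finger_gap(),robot.current_gripper_force())
print(robot.current_time_s())
a=crop("scene",200,175,260,225,10); cv2.imwrite("pics/c6.png",a)
cv2.imwrite("pics/full6.png",vision.grab_frame("scene")[:,:,::-1]);cv2.imwrite("pics/top6.png",vision.grab_frame("top")[:,:,::-1])
```

```text
green 0.02 [222.35 205.  ]
green 0.026 [222.27 203.35]
green 0.033 [222.18 201.4 ]
redtip 0.033 [234.97 198.79] [236.17 199.55]
redtip 0.036 [234.95 197.96] [236.15 198.72]
d/along px [ 2.78785355 -0.67354185]
0.015 travel 0.013849722231922778 lat 2.849675937910759e-06 [ 6.2796455  -1.34153367  1.54779263] 0.18085117291454975 59.95841324329376
0.03 travel 0.02817913762309164 lat 3.468886071810069e-06 [ 7.39816678 -1.42669032  0.08682756] 0.17709259194056556 59.692203998565674
0.0445 travel 0.042075823183559555 lat 3.989380924196255e-05 [ 8.67311094 -0.9863198  -2.61031002] 0.17762374750423104 59.45216774940491
18.1167
```

View pics/c6.png

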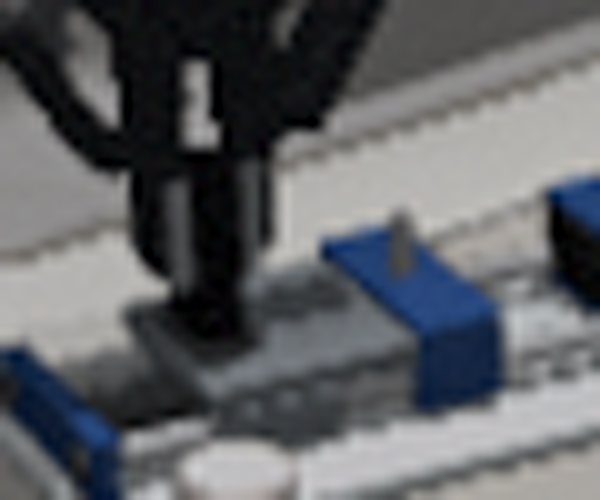

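The jaw has followed the grip. The gripper hides the pointer and mark here, but both first pictures agree on about 45 mm and the travel now is 42.1 mm, so I'll trim to 45 mm by TCP travel and check that it is steady.

Run:
```python
from h import *
im=cv2.imread("pics/top0.png")[:,:,::-1].astype(float)
ax=np.array([np.cos(np.radians(-11.7)),np.sin(np.radians(-11.7)),0]);W={}
for n,ch,z,(u0,u1,v0,v1) in(("red",0,.036,(236,243,196,203)),("green",1,.032,(231,239,208,216))):
    w=im[...,ch]-(im.sum(2)-im[...,ch])/2; w=w[v0:v1,u0:u1]; w=np.clip(w-np.median(w)-4,0,None)
    v,u=np.mgrid[v0:v1,u0:u1]; W[n]=px("top",(u*w).sum()/w.sum(),(v*w).sum()/w.sum(),z)
print("offset",(W["red"]-W["green"])@ax)
p0=np.array([.49501,-.25141,.0779])
p=p0-.0472*ax; robot.line_to([*p[:2],.0775],[180,0,78.3],velocity=.03)
for i in range(3):
    robot.pause(.4); q=robot.current_tool_pos()
    print("travel",(p0-q)@ax,robot.current_contact_force().round(2) if hasattr(robot.current_contact_force(),'round') else robot.current_contact_force(),robot.current_finger_gap())
print(robot.current_time_s())
vision.grab_frame("top")
for c in("top","scene"):
    i2=vision.grab_frame(c).astype(float); cv2.imwrite(f"pics/{c}7.png",i2[:,:,::-1])
    r,g,b=i2[...,0],i2[...,1],i2[...,2]
    s=np.s_[195:225,225:250] if c=="top" else np.s_[190:215,205:240]
    print(c,"red>20",((r-np.maximum(g,b))[s]>20).sum(),"green>15",((g-np.maximum(r,b))[s]>15).sum())
print("link",[(d["rect"],d["p"]) for d in recognise("link","scene")][:2])
```

```text
offset 0.04609710225091029
travel 0.04460204063638135 [10.32 -2.16 -2.15] 0.17949413215978596
travel 0.044596298610686765 [ 9.36 -2.68 -2.18] 0.17890940558012486
travel 0.044600019885301385 [ 9.15 -2.49 -1.6 ] 0.17689358506700903
19.7167
top red>20 0 green>15 0
scene red>20 0 green>15 0
link [([166.4, 187.7, 19.1, 14.7], 0.67), ([333.3, 268.9, 20.6, 23.5], 0.6)][ WARN:0@2.952] global loadsave.cpp:1063 imwrite_ Unsupported depth image for selected encoder is fallbacked to CV_8U.
```

```bash
python3 -c "
from h import *
print(workorder.close_job())"
```

```text
the job is handed in; nothing more can be done
None
```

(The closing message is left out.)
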